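# Stand the graphite mould in the pouring stand and lock its hasp

## Task

Get the mould ready for pouring: lift the graphite mould off its tile, keep it upright, and lower it gently into the slot of the aluminium pouring stand until it stands fully home on the slot floor. Then swing the red-handled hasp shut over the staple, and after that push the orange-handled locking pin down through the staple's loop until its collar rests on the loop. Leave the crucible, sinkers and spatula where they are.

Things in the scene. Friction and masses are not known exactly. Their poses are not given: they have to be found in the camera images.
- stand: Aluminium pouring stand, fixed; base 107 mm (x) by 190 mm (y), 8 mm thick. Origin on the bench under the base, 7 mm to the -x side of the slot's centre.
- mould_mid (a point): Centre of the loose graphite mould, a dark grey block with brass dowel ends, 70 mm wide (its x), 28 mm thick (its y), 110 mm tall (its z), 0.4 kg, sprue hole on top. It starts upright on a 10 mm thick brick-red tile. The two ways round (half turn about z) are equally good.
- slot (a point): Centre of the pouring stand's slot floor, 8 mm above the bench, stand axes, z up. The slot runs along x, 33 mm wide (y); walls and flared lips (mouth about 49 mm) end 48 mm above the floor. Its +x end is walled 39 mm from here; its -x end is open until the hasp shuts it, 39 mm from here. A mould standing home has its centre 55 mm above this point, its top 118 mm above the bench.
- hasp_hinge (a point): Point on the upright hinge axis of the hasp at the stand's -x, +y corner, 36 mm above the bench, half-way up the strap. In slot axes it lies at x -42 mm, y +45 mm.
- hasp (a joint): Angle of the steel hasp, rad: 0 shut, limit 1.9. Strap 144 mm long, 40 mm high, 6 mm thick, top edge 56 mm above the bench. Shut, it points along the stand's -y across the slot's open end, its window round the staple; opening swings it to the stand's -x (clockwise from above). Light friction (0.06 N m); stays where it is left.
- hasp_handle (a point): On the axis of the hasp's red upright handle post, 14 mm in diameter, 88 mm above the bench; post top 20 mm higher, free down to the strap's height. Axes turn with the hasp: the strap points to -y; the post stands 25 mm outside (-x of) the strap's mid-plane, 38 mm along it from the hinge, so it moves on a circle of 45 mm radius about the hinge.
- loop (a point): Centre of the top face of the staple's loop: a level steel plate 32 mm square and 8 mm thick with an upright hole 18 mm in diameter through it, top face 44 mm above the bench, clear space below. Fixed to the stand, same axes as the slot; it sticks out to the stand's -x, through the window of the shut hasp.
- pin_mid (a point): Centre (half-way up) of the loose upright locking pin, 106 mm long, 0.12 kg: shaft 12 mm thick, 36 mm long, tapered tip; collar 28 mm wide, 6 mm thick; orange grip 18 mm thick, from 11 mm below to 53 mm above this point. Collar underside 17 mm, tip 53 mm below it. Starts in the wooden block's bore, collar on the block. Seated, this point is 17 mm above the loop point.
- tile: Brick-red square tile, 120 x 120 x 10 mm, fixed, origin under its centre; the mould starts on it. It may be on the left or the right of the stand.
- pin_block: Pale wooden block 70 x 70 x 50 mm, fixed, origin under its centre; the pin starts in it. On the other side of the stand from the tile.
- crucible: White ceramic crucible, a cup 84 mm across and 85 mm high, bystander; origin under its centre.
- sinker0: Polished lead sinker, bell-shaped, 42 mm across, 60 mm high, standing, bystander; origin under its centre.
- sinker1: The other lead sinker, same shape, bystander.
- spatula: Steel spatula with dark wooden handle, 200 mm long, lying, bystander beyond the stand.
Mind the look-alikes: they are no part of the job. Several things have the shape of the stand; the one meant has the colours described above.

How it is judged:
By the outcome, as a careful person would: the job done as asked, in the order asked, and still so for the second after the job is handed in, with the robot touching nothing.
It also fails if it takes over 72 s, if anything falls off the work surface, if the arm or the gripper's body presses on something with over 40 N, if the wrist force passes 120 N, or if a joint passes its speed limit or range.

## Robot

A 6-joint arm with a two-finger parallel gripper is mounted at the origin on the work surface. World frame = base frame: x ahead of the robot, y to its left, z up, the work surface at z = 0. Lengths are in m, angles in rad, forces in N, time in s.
With the tool pointing down it reaches from about 0.4 to 0.825 m from the base axis. Payload 7 kg.
Tool frame: the origin (TCP) lies at the very end of the fingers, on their centre line; the grasp point (between the pads) lies 19 mm behind it; y points along the fingers, z is the direction in which the jaws open and shut, and the axes are right-handed (so a half turn about y gives the same grasp; the last joint's range is limited). The gripper opens to 85 mm and grips with 20 to 120 N. Pads are 22 mm wide; open, the fingers measure 114 mm over their backs; the gripper's body (76 mm by 85 mm) begins 54 mm behind the grasp point. The pads swing forward as they close: fully open they stand 13 mm farther back than shut.
Start: joints at [1.559, 0.359, 0.012, 0, -1.224, -0.288], TCP at [0.199, 0.645, 0.231] pointing down, gripper open.
Joint ranges: [-3.07, 3.07], [-1.43, 2.12], [-1.02, 1.25], [-3.03, 1.67], [-3.05, -0], [-3.03, 3.03]. Speed limits (rad/s): [2.39, 2.39, 3.01, 3.14, 3.14, 3.14].

## Interface

Orientations are given as a unit quaternion [x, y, z, w].
In Python, from workcell import sensors, cams, ticket gives the robot as it stands. The module is installed in compiled form; this text tells all that it offers.
- The arm moves only by the tool apply_moves, never from a script. Its argument "steps" is one flat list of numbers, 5 for each row, row after row: the shift along the world's x, y, z in m, then the turn about the world's z in rad, then the finger opening in m, from 0 to 0.0854. A call has exactly 5 rows; each row shifts and turns the pose as measured when the row begins; what a row does not reach is not made up. A row lasts 1/10 s, in which the tool goes at most 50 mm and 8.59 degrees, less where a joint would pass 70% of its speed; a pose out of reach is approached as far as the arm can. A call with a gripper value outside its range is refused whole. The fingers move at their own pace and stop on an object; "grip_force" is the grip in N (left out, the last holds). Time passes only in rows, so rows that do not move let the fingers close, or fill a call up. It gives the time, the measured TCP pose, the force and the opening at its end, in the units of the state.
- sensors.state(): the state, without advancing time (a new reading comes with each control period).
- cams.grab_frame(name): name is "scene" or "side" or "wrist"; returns (picture, depth): 420x560x3 uint8, red, green, blue; 420x560 float32, m along the optical axis (not along the pixel's ray), 0 where there is no reading.
- cams.camera_model(name): a dict with "intrinsics" (3x3 intrinsics, pixels), "R" (3x3) and "t" (3): a world point X has camera coordinates R X + t; the wrist camera has in their place "hand_eye" (4x4, takes a point from camera to tool coordinates, whose origin is the TCP and whose axes are the tool frame's). Camera axes: x right, y down, z forward; pixel columns grow to the right and rows downward; lengths in m; the calibration is good to about 2 mm. The wrist camera is an equidistant fisheye: a pixel r from the principal point sees the ray r / f radians off the axis. A picture is of the moment at which its call begins: read the wrist's pose just before it. camera_model takes no time and is no camera call.
- ticket.hand_in(): hands the job in, once; it reports no verdict.
The state is a dict: "clock": time; "joint_pos": joint angles; "dq": joint speeds; "tau": joint torques, N m; "ee_pos": TCP position; "tcp_rot": TCP orientation; "ft_force": force on the tool from outside, world axes, zero at the start; "torque": the same for the moment, N m; "opening": finger opening in m.
Only numpy, scipy, OpenCV 4.12 (cv2) and the standard library are available. Lean on these libraries where they do the work, as an engineer would, in place of code of your own. Each camera call takes 0.05 s, during which the arm holds its last target. There are 200 camera calls.

## Working session

There is one attempt and no reset: what is moved stays moved. The work goes in short steps, Python scripts to look and compute and a tool call to move; the robot and the scene stay as the last step left them, time stands still between calls to the robot, and variables do not carry over. Pictures are saved under pics/ and viewed, about 8 in all and at most 12, crops included, and the job is handed in when it is done.

Besides the shell and the picture viewer there is one more tool, called after "Emit:" as name(argument=value, ...) on one line, values as JSON. apply_moves: Moves the arm, as the interface text tells. Its arguments: {"type":"object","properties":{"steps":{"type":"array"},"grip_force":{"type":"number"}},"required":["steps"]}

```bash
mkdir -p pics; ls
cat > h.py <<'E'
import numpy as np, cv2
from workcell import sensors, cams, ticket
from scipy.spatial.transform import Rotation as Ro
def grab(n,save=None):
    s=sensors.state(); im,d=cams.grab_frame(n)
    if save: cv2.imwrite('pics/'+save,im[:,:,::-1])
    return s,im,d
def pts(n,d):
    m=cams.camera_model(n);K=np.array(m['intrinsics']);v,u=np.mgrid[:420,:560]
    c=np.stack([(u-K[0,2])/K[0,0]*d,(v-K[1,2])/K[1,1]*d,d],-1)
    return (c-np.array(m['t']))@np.array(m['R'])   # R^T (c-t)
def plane(n,u,v,z):
    m=cams.camera_model(n);K=np.array(m['intrinsics']);R=np.array(m['R']);t=np.array(m['t'])
    C=-R.T@t; r=R.T@np.linalg.inv(K)@np.array([u,v,1.]); return C+r*(z-C[2])/r[2]
E
python3 - <<'E'
from h import *
a=grab('scene','sc.png');b=grab('side','si.png')
np.savez('f.npz',a=a[1],ad=a[2],b=b[1],bd=b[2])
s=sensors.state();print({k:np.round(v,3) for k,v in s.items()})
for n in('scene','side'):
    m=cams.camera_model(n);print(n,np.round(-np.array(m['R']).T@m['t'],3),np.round(m['intrinsics'],1).tolist())
print(cams.camera_model('wrist'))
cv2.imwrite('pics/both.png',np.hstack([cv2.resize(x[1][:,:,::-1],(560,420)) for x in(a,b)]))
E
```

```text
pics
{'clock': np.float64(0.1), 'joint_pos': array([ 1.559,  0.359,  0.011, -0.   , -1.224, -0.288]), 'dq': array([-0.   , -0.002,  0.004,  0.001,  0.001, -0.   ]), 'tau': array([-3.0000e-03, -5.8477e+01,  2.9411e+01,  6.9550e+00, -3.0000e-03,
        0.0000e+00]), 'ee_pos': array([0.199, 0.644, 0.23 ]), 'tcp_rot': array([-0.106, -0.699,  0.7  ,  0.106]), 'ft_force': array([ 0.042, -0.278,  0.795]), 'torque': array([ 0.027, -0.025, -0.039]), 'opening': np.float64(0.085)}
scene [1.493 0.251 0.759] [[475.3, 0.0, 280.9], [0.0, 475.3, 218.0], [0.0, 0.0, 1.0]]
side [0.347 0.887 0.663] [[381.5, 0.0, 282.3], [0.0, 381.5, 206.1], [0.0, 0.0, 1.0]]
{'intrinsics': array([[325.1922621 ,   0.        , 277.86712226],
       [  0.        , 325.1922621 , 211.08778448],
       [  0.        ,   0.        ,   1.        ]]), 'hand_eye': array([[ 2.53688733e-04,  9.59863144e-01,  2.80468680e-01,
        -7.20951957e-02],
       [ 6.81653222e-04, -2.80468790e-01,  9.59862903e-01,
        -1.42377134e-01],
       [ 9.99999735e-01, -5.23240246e-05, -7.25445577e-04,
        -1.63192515e-04],
       [ 0.00000000e+00,  0.00000000e+00,  0.00000000e+00,
         1.00000000e+00]])}
```

View pics/sc.png

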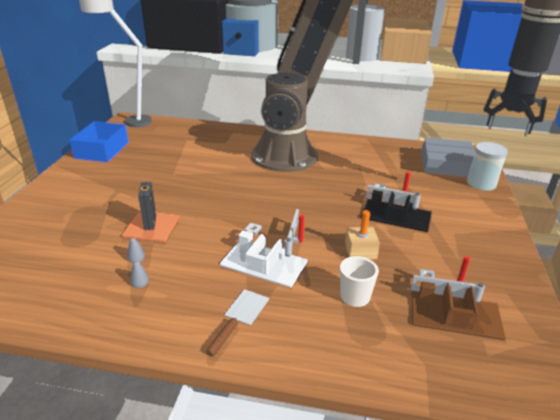

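View pics/si.png

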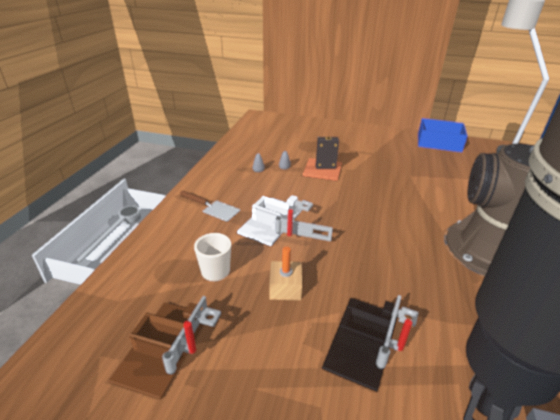

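Three stand-shaped things are visible in the scene view: white/aluminium at (265,255), black at (398,208) and brown at (458,300). The aluminium one fits the description. The tile with the mould is at (150,215), and the pin block at (362,240) is on the other side. I'll confirm this in a crop while measuring.

Run:
```python
from h import *
f=np.load('f.npz')
A=f['a'];B=f['b']
c1=cv2.resize(A[195:290,210:330],(480,380),interpolation=cv2.INTER_CUBIC)
c2=cv2.resize(B[185:255,230:345],(312,190),interpolation=cv2.INTER_CUBIC)
c2=cv2.copyMakeBorder(c2,0,190,0,0,cv2.BORDER_CONSTANT)
cv2.imwrite('pics/crop1.png',np.hstack([c1,c2])[:,:,::-1])
P={'scene':pts('scene',f['ad']),'side':pts('side',f['bd'])}
I={'scene':A,'side':B}
def stat(n,name,mask):
    k,l,st,_=cv2.connectedComponentsWithStats(mask.astype(np.uint8))
    for i in range(1,k):
        if st[i,4]<25: continue
        p=P[n][l==i]; p=p[np.isfinite(p).all(1)]
        print(n,name,st[i].tolist(),'med',np.round(np.median(p,0),3),'lo',np.round(np.percentile(p,3,axis=0),3),'hi',np.round(np.percentile(p,97,axis=0),3))
for n in I:
    hsv=cv2.cvtColor(I[n],cv2.COLOR_RGB2HSV).astype(int);H,S,V=hsv[...,0],hsv[...,1],hsv[...,2]
    p=P[n]; tab=(p[...,2]>0.004)&(p[...,2]<0.2)&(p[...,0]>.3)&(p[...,0]<1)&(abs(p[...,1])<.75)&((p[...,1]<0.5)|(p[...,0]>.35))
    stat(n,'red',tab&((H<4)|(H>174))&(S>190)&(V>120))
    stat(n,'orange',tab&(H>=5)&(H<14)&(S>215)&(V>180))
    stat(n,'dark',tab&(V<75)&(p[...,2]>.02))
    stat(n,'grey',tab&(S<60)&(V>110))
```

```text
scene red [299, 215, 5, 27, 91] med [0.529 0.137 0.074] lo [0.524 0.132 0.033] hi [0.533 0.14  0.107]
scene red [459, 257, 10, 23, 101] med [0.618 0.516 0.08 ] lo [0.614 0.511 0.05 ] hi [0.621 0.52  0.107]
scene dark [384, 198, 25, 22, 303] med [0.349 0.377 0.042] lo [0.307 0.349 0.022] hi [0.357 0.407 0.055]
scene dark [464, 295, 5, 13, 31] med [0.674 0.524 0.031] lo [0.66  0.523 0.021] hi [0.692 0.524 0.041]
scene dark [443, 296, 5, 21, 34] med [0.694 0.478 0.03 ] lo [0.662 0.477 0.021] hi [0.718 0.48  0.042]
scene grey [220, 209, 87, 77, 2816] med [0.6   0.067 0.014] lo [ 0.494 -0.031  0.005] hi [0.656 0.141 0.055]
scene grey [357, 232, 12, 6, 41] med [0.502 0.289 0.052] lo [0.49  0.277 0.047] hi [0.506 0.303 0.056]
scene grey [128, 238, 20, 49, 564] med [ 0.722 -0.22   0.029] lo [ 0.642 -0.267  0.007] hi [ 0.745 -0.197  0.058]
scene grey [340, 256, 38, 50, 1500] med [0.69  0.285 0.058] lo [0.633 0.25  0.009] hi [0.709 0.319 0.085]
scene grey [411, 269, 73, 34, 809] med [0.639 0.483 0.044] lo [0.598 0.413 0.017] hi [0.647 0.557 0.056]
side red [184, 322, 11, 31, 171] med [0.608 0.
[... 521 characters left out ...]
798] med [0.591 0.083 0.027] lo [ 0.513 -0.006  0.005] hi [0.653 0.147 0.055]
side grey [293, 221, 40, 20, 450] med [0.475 0.113 0.038] lo [0.42  0.108 0.016] hi [0.517 0.115 0.056]
side grey [195, 234, 36, 47, 1374] med [0.665 0.297 0.059] lo [0.63  0.251 0.009] hi [0.702 0.326 0.085]
side grey [280, 269, 13, 8, 56] med [0.489 0.298 0.055] lo [0.479 0.284 0.05 ] hi [0.504 0.305 0.056]
side grey [188, 296, 18, 26, 116] med [0.635 0.444 0.055] lo [0.631 0.412 0.046] hi [0.643 0.472 0.057]
side grey [197, 306, 24, 20, 259] med [0.612 0.444 0.042] lo [0.592 0.419 0.025] hi [0.634 0.46  0.045]
side grey [162, 329, 26, 45, 425] med [0.634 0.541 0.043] lo [0.625 0.493 0.014] hi [0.657 0.563 0.057]
```

View pics/crop1.png

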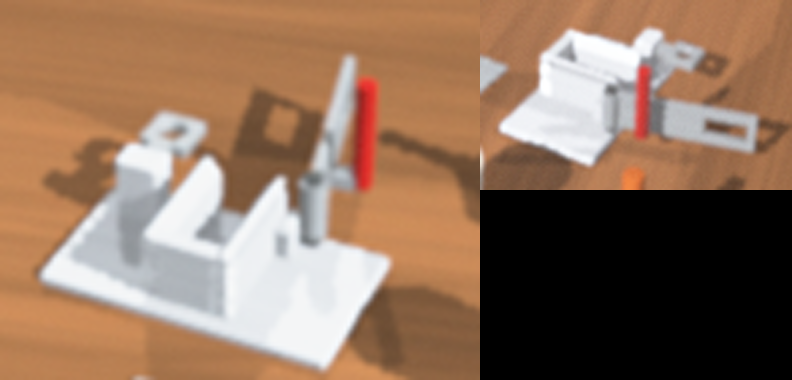

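The crop shows the aluminium stand (bare walls, light plate) with the hasp open towards the robot, the loop at scene (252,228) and the hinge at (288,240). This is the right stand. Next I'll fit its pose, the mould's and the pin's.

Run:
```python
from h import *
f=np.load('f.npz')
def rect(n,q):
    r=cv2.minAreaRect(q[:,:2].astype(np.float32)); 
    print(n,len(q),'c',np.round(r[0],4),'size',np.round(r[1],4),'ang',round(r[2],2),'zmed',round(np.median(q[:,2]),4),'zhi',round(np.percentile(q[:,2],98),4))
for n,I,D in(('scene',f['a'],f['ad']),('side',f['b'],f['bd'])):
    p=pts(n,D);hsv=cv2.cvtColor(I,cv2.COLOR_RGB2HSV).astype(int);H,S,V=hsv[...,0],hsv[...,1],hsv[...,2]
    x,y,z=p[...,0],p[...,1],p[...,2]
    g=(S<60)&(V>90)&(x>.38)&(x<.72)&(y>-.1)&(y<.2)&(D>0)
    rect(n+' base',p[g&(z>.005)&(z<.011)])
    m=(g&(z>.02)&(z<.06)&(x<.56)).astype(np.uint8);k,l,st,_=cv2.connectedComponentsWithStats(m)
    for i in range(1,k):
        if st[i,4]>25: rect(n+' cmp%s'%st[i,:4],p[l==i])
    w=g&(z>.052)&(z<.060); rect(n+' top56',p[w])
    lp=g&(z>.040)&(z<.047)&(x<.56)&(y<.08); 
    if lp.sum()>3: rect(n+' loop44',p[lp])
    md=(D>0)&(y<-.15)&(x>.35)&(x<.62)&(z>.03)&(z<.16)
    rect(n+' mould',p[md]); t=md&(z>.114); 
    if t.sum()>3: rect(n+' mouldtop',p[t])
    vv,uu=np.nonzero(md);print('px',uu.min(),uu.max(),vv.min(),vv.max())
    ti=(D>0)&(y<-.1)&(x>.35)&(x<.65)&(z>.007)&(z<.013)&(S>150); rect(n+' tile',p[ti])
    pn=(D>0)&(y>.2)&(y<.35)&(x>.4)&(x<.6)&(z>.066)&(z<.16); rect(n+' pin',p[pn])
    bl=(D>0)&(y>.2)&(y<.35)&(x>.4)&(x<.6)&(z>.046)&(z<.052); rect(n+' block',p[bl])
    rd=(D>0)&((H<5)|(H>172))&(S>170)&(x>.4)&(x<.58)&(y>.05)&(y<.2)&(z>.06); rect(n+' red',p[rd])
    ho=g&(z>.02)&(z<.058)&(x<.50)&(y>.06); rect(n+' strap',p[ho]) if ho.sum()>5 else 0
```

```text
scene base 1219 c [0.5992 0.0545] size [0.1905 0.1099] ang 76.86 zmed 0.0071 zhi 0.0104
scene cmp[288 209  11  33] 166 c [0.4882 0.1183] size [0.0253 0.1392] ang 89.95 zmed 0.0471 zhi 0.0571
scene cmp[239 223  22  22] 206 c [0.5279 0.0038] size [0.0326 0.0695] ang 78.0 zmed 0.0421 zhi 0.0503
scene top56 241 c [0.5399 0.0883] size [0.0757 0.2351] ang 62.64 zmed 0.0542 zhi 0.0587
scene loop44 110 c [0.5299 0.0197] size [0.0635 0.068 ] ang 81.38 zmed 0.0425 zhi 0.0465
scene mould 573 c [ 0.5032 -0.2843] size [0.0774 0.0286] ang 18.5 zmed 0.0889 zhi 0.1204
scene mouldtop 167 c [ 0.5038 -0.2839] size [0.0737 0.0279] ang 19.02 zmed 0.1186 zhi 0.1213
px 138 154 181 223
scene tile 64 c [ 0.5461 -0.2846] size [0.1018 0.0549] ang 89.68 zmed 0.0089 zhi 0.0116
scene pin 147 c [0.4943 0.289 ] size [0.017  0.0216] ang 84.94 zmed 0.0961 zhi 0.1201
scene block 375 c [0.4931 0.2888] size [0.0751 0.0718] ang 15.69 zmed 0.0489 zhi 0.0517
scene red 72 c [0.5268 0.1357] size [0.0129 0.0097] ang 3.36 zmed 0.0844 zhi 0.1086
scene strap 83 c [0.4588 0.1089] size [0.0803 0.0064] ang 0.07 zmed 0.0521 zhi 0.05
[... 487 characters left out ...]
4 116 c [0.5278 0.0213] size [0.065  0.0658] ang 81.44 zmed 0.0427 zhi 0.0465
side mould 1977 c [ 0.4446 -0.7097] size [0.2684 0.8898] ang 5.51 zmed 0.0919 zhi 0.1566
side mouldtop 621 c [ 0.4434 -0.7089] size [0.2674 0.8853] ang 5.65 zmed 0.1326 zhi 0.1587
px 316 388 61 164
side tile 8 c [ 0.498  -0.2632] size [0.044  0.0747] ang 89.86 zmed 0.0084 zhi 0.0099
side pin 180 c [0.4917 0.2919] size [0.0171 0.0176] ang 64.28 zmed 0.0981 zhi 0.12
side block 592 c [0.4918 0.2911] size [0.0697 0.072 ] ang 14.02 zmed 0.049 zhi 0.0512
side red 36 c [0.5232 0.1381] size [0.005  0.0124] ang 17.4 zmed 0.0901 zhi 0.1075
side strap 305 c [0.4587 0.112 ] size [0.0115 0.0823] ang 89.66 zmed 0.0422 zhi 0.0563
```

Measured geometry:

| Item | Measured | Check |
|---|---|---|
| Stand yaw | about -13° | – |
| Hinge | about (0.563, 0.1115) | Handle at (0.524, 0.1375) sits 38 along and 25 out, as given |
| Mould | (0.504, -0.284), yaw 19° | Top at 0.119–0.12, as expected |
| Pin | (0.493, 0.290) | Top at 0.12 |

I'll move over the stand for a close wrist view.

Emit:
apply_moves(steps=[0.022,-0.039,0.005,-0.12,0.085,0.022,-0.039,0.005,-0.12,0.085,0.022,-0.039,0.005,-0.12,0.085,0.022,-0.039,0.005,-0.12,0.085,0.022,-0.039,0.005,-0.12,0.085])

```text
clock: 0.6
ee_pos: [0.3085, 0.4452, 0.2501]
tcp_rot: [-0.312, -0.631, 0.638, 0.313]
ft_force: [1.4, 0.4, 0.4]
opening: 0.0848
```

Emit:
apply_moves(steps=[0.022,-0.039,0.005,-0.12,0.085,0.022,-0.039,0.005,-0.12,0.085,0.022,-0.039,0.005,-0.12,0.085,0.022,-0.039,0.005,-0.12,0.085,0.022,-0.039,0.005,-0.12,0.085])

```text
clock: 1.1
ee_pos: [0.4202, 0.2407, 0.2754]
tcp_rot: [-0.49, -0.504, 0.512, 0.493]
ft_force: [1.4, -0.1, 0.4]
opening: 0.0851
```

Emit:
apply_moves(steps=[0.022,-0.039,0.005,-0.12,0.085,0.022,-0.039,0.005,-0.12,0.085,0.022,-0.039,0.005,-0.12,0.085,0.022,-0.039,0.005,-0.12,0.085,0,0,0,0,0.085])

```text
clock: 1.6
ee_pos: [0.5111, 0.0732, 0.2964]
tcp_rot: [-0.601, -0.365, 0.371, 0.606]
ft_force: [-0.5, 0.5, 0.7]
opening: 0.085
```

```bash
cat >> h.py <<'E'
def wpts(s,d):
    m=cams.camera_model('wrist');K=np.array(m['intrinsics']);T=np.array(m['hand_eye']);v,u=np.mgrid[:420,:560]
    a=(u-K[0,2])/K[0,0];b=(v-K[1,2])/K[1,1];r=np.hypot(a,b)+1e-9   # equidistant
    k=np.tan(r)/r; c=np.stack([a*k*d,b*k*d,d],-1)
    Rt=Ro.from_quat(s['tcp_rot']).as_matrix()
    return (c@T[:3,:3].T+T[:3,3])@Rt.T+np.array(s['ee_pos'])
def rect(n,q):
    if len(q)<6: return print(n,'few')
    r=cv2.minAreaRect(q[:,:2].astype(np.float32))
    print(n,len(q),'c',np.round(r[0],4),'size',np.round(r[1],4),'ang',round(r[2],2),'zmed',round(float(np.median(q[:,2])),4))
E
python3 - <<'E'
from h import *
s,I,D=grab('wrist','w1.png');np.savez('w1.npz',I=I,D=D,e=s['ee_pos'],q=s['tcp_rot'])
print(np.round(s['joint_pos'],3))
p=wpts(s,D);x,y,z=p[...,0],p[...,1],p[...,2]
hsv=cv2.cvtColor(I,cv2.COLOR_RGB2HSV).astype(int);H,S,V=hsv[...,0],hsv[...,1],hsv[...,2]
g=(D>0)&(S<70)&(V>80)&(x>.38)&(x<.72)&(y>-.1)&(y<.22)
rect('base',p[g&(z>.004)&(z<.012)])
for lo,hi in((.050,.062),(.038,.049)):
    m=(g&(z>lo)&(z<hi)).astype(np.uint8);k,l,st,_=cv2.connectedComponentsWithStats(m)
    for i in range(1,k):
        if st[i,4]>20: rect('z%.3f %s'%(lo,st[i]),p[l==i])
rd=(D>0)&((H<5)|(H>172))&(S>150)&(z>.1)&(x<.6)&(x>.45)&(y<.2); rect('redtop',p[rd])
E
```

```text
[ 0.518  0.064 -0.216 -0.007 -1.299 -0.992]
base 7019 c [0.631  0.0482] size [0.1905 0.178 ] ang 77.27 zmed 0.008
z0.050 [210 130  18  20 100] 100 c [ 0.5512 -0.0009] size [0.0186 0.0258] ang 47.38 zmed 0.0506
z0.050 [ 170  168   76   60 1092] 1092 c [0.5987 0.0555] size [0.0571 0.0867] ang 76.6 zmed 0.0542
z0.050 [247 169 113  62 828] 828 c [0.4949 0.1129] size [0.0176 0.1531] ang 87.86 zmed 0.0558
z0.038 [218 115  51  35 721] 721 c [0.5214 0.006 ] size [0.0319 0.0551] ang 77.08 zmed 0.0437
z0.038 [180 166  67  52 561] 561 c [0.594  0.0557] size [0.0576 0.0771] ang 75.5 zmed 0.0459
z0.038 [173 179  19   6  27] 27 c [0.6198 0.0224] size [0.0013 0.0257] ang 77.14 zmed 0.0452
z0.038 [248 185  73  34 171] 171 c [0.518  0.1071] size [0.0057 0.0993] ang 86.28 zmed 0.0437
z0.038 [280 210  12  12  46] 46 c [0.5245 0.1242] size [0.0116 0.011 ] ang 3.29 zmed 0.0386
redtop 111 c [0.5239 0.1342] size [0.0124 0.0111] ang 62.19 zmed 0.1075
```

View pics/w1.png

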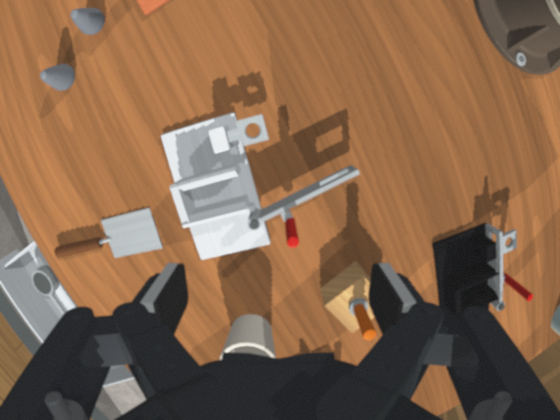

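The wrist view shows the stand at (215,185) with the slot near (205,200), the loop hole at (253,129), the open strap reaching (357,172), and the post top at (293,240). From the wall rectangle the slot comes out near (0.595, 0.0565) with yaw -13°, which agrees with the hinge-based value. Next is the mould.

Emit:
apply_moves(steps=[-0.001,-0.04,0,-0.086,0.085,-0.001,-0.04,0,-0.086,0.085,-0.001,-0.04,0,-0.086,0.085,-0.001,-0.04,0,-0.086,0.085,-0.001,-0.04,0,-0.086,0.085])

```text
clock: 2.15
ee_pos: [0.5035, -0.1245, 0.294]
tcp_rot: [-0.664, -0.229, 0.235, 0.672]
ft_force: [1.2, 0.3, 0.2]
opening: 0.085
```

Emit:
apply_moves(steps=[-0.001,-0.04,-0.015,-0.086,0.085,-0.001,-0.04,-0.015,-0.086,0.085,-0.001,-0.04,-0.015,-0.086,0.085,0,-0.028,-0.01,-0.076,0.085,0,0,0,0,0.085])

```text
clock: 2.65
ee_pos: [0.4994, -0.2762, 0.2358]
tcp_rot: [-0.693, -0.112, 0.117, 0.703]
ft_force: [-1.0, 0.9, -0.3]
opening: 0.0851
```

Run:
```python
from h import *
s,I,D=grab('wrist','w2.png')
p=wpts(s,D);x,y,z=p[...,0],p[...,1],p[...,2]
print(s['ee_pos'],Ro.from_quat(s['tcp_rot']).as_matrix()[:,2],np.round(s['joint_pos'],3))
m=(D>0)&(abs(x-.504)<.06)&(abs(y+.284)<.06)
rect('mtop',p[m&(z>.113)&(z<.126)]); rect('tile',p[(D>0)&(abs(x-.51)<.1)&(abs(y+.28)<.1)&(z>.007)&(z<.013)])
w=np.load('w1.npz');S={'ee_pos':w['e'],'tcp_rot':w['q']};p=wpts(S,w['D']);I=w['I']
hsv=cv2.cvtColor(I,cv2.COLOR_RGB2HSV).astype(int);z=p[...,2]
g=((hsv[...,1]<70)&(hsv[...,2]>80)&(z>.036)&(z<.049)).astype(np.uint8); g[:, :214]=0;g[:,275:]=0;g[:110]=0;g[155:]=0
c,h=cv2.findContours(g,cv2.RETR_CCOMP,cv2.CHAIN_APPROX_NONE)
for i,k in enumerate(c):
    if cv2.contourArea(k)<15: continue
    q=p[k[:,0,1],k[:,0,0]]; print('hole' if h[0][i][3]>=0 else 'outer',cv2.boundingRect(k)); rect('',q)
    print(np.round((q.min(0)+q.max(0))/2,4))
# outer loop end along stand x
q=p[g>0];a=np.radians(-13.1);print('sx,sy of loop rel slot', [np.round(np.percentile(((q[:,:2]-[.595,.0565])@v),[1,50,99]),4) for v in (np.array([np.cos(a),np.sin(a)]),np.array([-np.sin(a),np.cos(a)]))])
```

```text
[ 0.49942063 -0.27618446  0.23578856] [-0.31863515  0.94776326  0.01471186] [-0.17   0.194 -0.2   -0.012 -1.188 -1.072]
mtop 2708 c [ 0.5011 -0.2838] size [0.0693 0.0279] ang 17.34 zmed 0.1199
tile 7221 c [ 0.51   -0.2776] size [0.1197 0.1207] ang 1.77 zmed 0.0099
outer (218, 115, 51, 35)
 159 c [0.521  0.0068] size [0.0319 0.0551] ang 77.09 zmed 0.044
[0.519  0.007  0.0427]
hole (245, 122, 16, 16)
 43 c [0.51   0.0087] size [0.0185 0.0188] ang 61.95 zmed 0.0427
[0.5097 0.0087 0.0403]
sx,sy of loop rel slot [array([-0.0879, -0.0629, -0.0251]), array([-0.0808, -0.0652, -0.0496])]
```

Mould confirmed at (0.501, -0.284), yaw 17.3°, top at 0.120 as expected. The loop hole is at (0.510, 0.009). Descending.

Emit:
apply_moves(steps=[0.001,-0.004,-0.035,-0.02,0.085,0.001,-0.004,-0.035,0,0.085,0,0,-0.035,0,0.085,0,0,-0.03,0,0.085,0,0,0,0,0.085])

```text
clock: 3.2
ee_pos: [0.5045, -0.277, 0.1007]
tcp_rot: [-0.694, -0.113, 0.113, 0.702]
ft_force: [-1.0, 0.7, 0.0]
opening: 0.085
```

Emit:
apply_moves(steps=[-0.003,-0.007,-0.01,-0.02,0.085,0,0,-0.01,0,0.085,0,0,-0.005,0,0.085,0,0,0,0,0.085,0,0,0,0,0.085])

```text
clock: 3.7
ee_pos: [0.5052, -0.2832, 0.0794]
tcp_rot: [-0.696, -0.11, 0.105, 0.702]
ft_force: [-0.3, -0.1, -0.6]
opening: 0.0854
```

Run:
```python
from h import *
s=sensors.state();R=Ro.from_quat(s['tcp_rot']).as_matrix();print(np.round(s['ee_pos'],4),np.round(R,4).tolist(),s['ft_force'],np.round(s['dq'],3))
```

```text
[ 0.5052 -0.2832  0.0794] [[0.954, 0.0053, -0.2997], [0.2996, 0.0094, 0.954], [0.0079, -0.9999, 0.0074]] [-0.3447434  -0.08074307 -0.5863709 ] [ 0.001 -0.005  0.004  0.    -0.001  0.   ]
```

Emit:
apply_moves(steps=[-0.005,0,-0.006,0,0.085,-0.001,0,0,0,0.085,0,0,0,0,0.0,0,0,0,0,0.0,0,0,0,0,0.0], grip_force=60)

```text
clock: 4.2
ee_pos: [0.4993, -0.2836, 0.0745]
tcp_rot: [-0.696, -0.11, 0.104, 0.702]
ft_force: [0.5, -0.1, 0.6]
opening: 0.0436
```

Emit:
apply_moves(steps=[0,0,0,0,0,0,0,0,0,0,0,0,0,0,0,0,0,0,0,0,0,0,0,0,0])

```text
clock: 4.7
ee_pos: [0.4996, -0.2838, 0.0748]
tcp_rot: [-0.696, -0.111, 0.104, 0.701]
ft_force: [0.1, -0.4, 1.1]
opening: 0.0275
```

Emit:
apply_moves(steps=[0,0,0.01,0,0,0,0,0.03,0,0,0,0,0.04,0,0,0,0,0.04,0,0,0,0,0,0,0])

```text
clock: 5.2
ee_pos: [0.4949, -0.282, 0.1965]
tcp_rot: [-0.695, -0.107, 0.107, 0.703]
ft_force: [1.2, 0.3, -3.5]
opening: 0.0276
```

Emit:
apply_moves(steps=[0.01,0.036,0,-0.055,0,0.01,0.036,0,-0.055,0,0.01,0.036,0,-0.055,0,0.01,0.036,0,-0.055,0,0.01,0.036,0,-0.055,0])

```text
clock: 5.7
ee_pos: [0.5412, -0.0989, 0.1949]
tcp_rot: [-0.702, -0.002, 0.004, 0.712]
ft_force: [0.6, 0.2, -4.2]
opening: 0.0275
```

Emit:
apply_moves(steps=[0.01,0.036,0,-0.055,0,0.01,0.036,0,-0.055,0,0.01,0.036,0,-0.055,0,0.01,0.036,0,-0.055,0,0,0,0,0,0])

```text
clock: 6.2
ee_pos: [0.5784, 0.0553, 0.1905]
tcp_rot: [-0.697, 0.081, -0.075, 0.708]
ft_force: [-0.7, 0.2, -4.6]
opening: 0.0278
```

```bash
cat > st.py <<'E'
from h import *
s=sensors.state();R=Ro.from_quat(s['tcp_rot']).as_matrix();print(round(s['clock'],2),np.round(s['ee_pos'],4),'psi',np.round(np.degrees(np.arctan2(R[1,2],R[0,2])),2),'tilt z',np.round(R[2],4),'F',np.round(s['ft_force'],1),'M',np.round(s['torque'],2),'op',round(s['opening'],4),'q',np.round(s['joint_pos'],2))
E
python3 st.py
```

```text
6.2 [0.5784 0.0553 0.1905] psi 77.32 tilt z [-0.0106 -0.9998  0.0152] F [-0.7  0.2 -4.6] M [-0.06  0.05  0.03] op 0.0278 q [ 0.42  0.24 -0.25 -0.02 -1.09 -2.2 ]
```

Run:
```python
from h import *
s,I,D=grab('wrist','w3.png');p=wpts(s,D);x,y,z=p[...,0],p[...,1],p[...,2]
hsv=cv2.cvtColor(I,cv2.COLOR_RGB2HSV).astype(int)
g=(D>0)&(hsv[...,1]<70)&(hsv[...,2]>80)&(z>.051)&(z<.062)&(x>.52)&(x<.68)&(y>-.02)&(y<.11)
rect('walls',p[g]);k,l,st,_=cv2.connectedComponentsWithStats(g.astype(np.uint8))
for i in range(1,k):
    if st[i,4]>40: rect(str(st[i]),p[l==i])
e=s['ee_pos'];m=(D>0)&(abs(x-e[0])<.06)&(abs(y-e[1])<.06)&(z>e[2]+.035)&(z<e[2]+.055)
rect('mould',p[m])
s,I,D=grab('scene','s2.png');p=pts('scene',D);x,y,z=p[...,0],p[...,1],p[...,2]
m=(D>0)&(abs(x-e[0])<.05)&(abs(y-e[1])<.05)&(z>.125)&(z<.17)
q=p[m];rect('scene mould low',q);print(np.round(np.percentile(q,[1,50,99],axis=0),4))
hsv=cv2.cvtColor(I,cv2.COLOR_RGB2HSV).astype(int)
g=(D>0)&(hsv[...,1]<70)&(hsv[...,2]>80)&(z>.052)&(z<.060)&(x>.545)&(x<.68)&(y>.02)&(y<.10);rect('scene walls',p[g])
```

```text
walls 719 c [0.569  0.0535] size [0.0752 0.1284] ang 11.15 zmed 0.0554
[320 123  15  57 337] 337 c [0.545  0.1056] size [0.0087 0.05  ] ang 89.96 zmed 0.0561
[249 174   8  23  90] 90 c [0.559  0.0365] size [0.0058 0.0195] ang 58.23 zmed 0.0548
[304 174   9  45 276] 276 c [0.5813 0.0846] size [0.007  0.0399] ang 78.52 zmed 0.0547
mould 14226 c [0.571  0.0561] size [0.097  0.0509] ang 78.08 zmed 0.236
scene mould low 344 c [0.583  0.0533] size [0.0291 0.0695] ang 76.94 zmed 0.1483
[[0.554  0.0331 0.1261]
 [0.6099 0.0585 0.1483]
 [0.617  0.0721 0.1697]]
scene walls 131 c [0.6009 0.0542] size [0.0574 0.0887] ang 77.08 zmed 0.0542
```

View pics/w3.png

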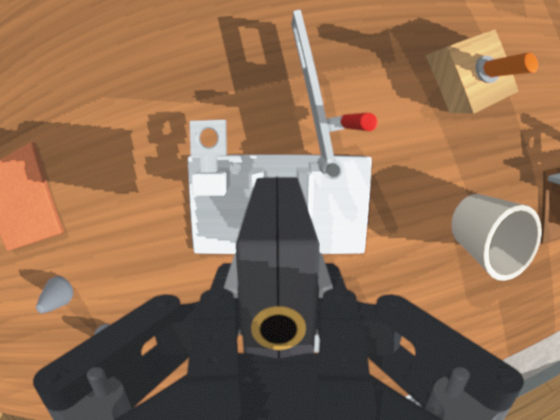

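The wrist picture shows the mould (sprue at (278,328)) lined up just short of the slot, with the hasp swung clear (pivot at (332,170)). From the scene view, I need about +14 mm in x and +2 mm in y.

Emit:
apply_moves(steps=[0.013,0.002,0,-0.005,0,0,0,-0.02,0,0,0,0,-0.02,0,0,0,0,-0.01,0,0,0,0,0,0,0])

```text
clock: 6.8
ee_pos: [0.5907, 0.0502, 0.1384]
tcp_rot: [-0.697, 0.085, -0.077, 0.708]
ft_force: [-1.3, -0.2, -5.0]
opening: 0.0277
```

```bash
python3 st.py
python3 - <<'E'
from h import *
s,I,D=grab('scene','s3.png');p=pts('scene',D);x,y,z=p[...,0],p[...,1],p[...,2]
e=s['ee_pos'];m=(D>0)&(abs(x-e[0])<.05)&(abs(y-e[1])<.05)&(z>.075)&(z<.115)
rect('scene mould low',p[m])
hsv=cv2.cvtColor(I,cv2.COLOR_RGB2HSV).astype(int)
g=(D>0)&(hsv[...,1]<70)&(hsv[...,2]>80)&(z>.052)&(z<.060)&(x>.545)&(x<.68)&(y>.02)&(y<.10);rect('scene walls',p[g])
E
```

```text
6.8 [0.5907 0.0502 0.1384] psi 76.87 tilt z [-0.0132 -0.9998  0.0131] F [-1.3 -0.2 -5. ] M [-0.11  0.01  0.  ] op 0.0277 q [ 0.4   0.31 -0.28 -0.02 -0.99 -2.19]
scene mould low 302 c [0.5949 0.0491] size [0.0303 0.0734] ang 76.93 zmed 0.0955
scene walls 115 c [0.6025 0.0541] size [0.0568 0.0868] ang 77.13 zmed 0.0536
```

Emit:
apply_moves(steps=[0.003,0.006,0,0,0,0,0,0,0,0,0,0.001,-0.008,0,0,0,0,0,0,0,0,0,0,0,0])

```text
clock: 7.35
ee_pos: [0.5963, 0.0579, 0.1338]
tcp_rot: [-0.697, 0.083, -0.079, 0.708]
ft_force: [-1.4, -0.2, -4.6]
opening: 0.0272
```

```bash
python3 st.py
```

```text
7.35 [0.5963 0.0579 0.1338] psi 76.88 tilt z [-0.0079 -0.9998  0.0158] F [-1.4 -0.2 -4.6] M [-0.08 -0.    0.02] op 0.0272 q [ 0.41  0.32 -0.28 -0.02 -0.97 -2.2 ]
```

Emit:
apply_moves(steps=[-0.002,-0.001,-0.008,0,0,0,0,-0.008,0,0,0,0.001,-0.008,0,0,0,0.001,-0.006,0,0,0,0,0,0,0])

```text
clock: 7.85
ee_pos: [0.5932, 0.0581, 0.1009]
tcp_rot: [-0.697, 0.083, -0.078, 0.708]
ft_force: [-0.3, -0.5, -4.5]
opening: 0.0277
```

```bash
python3 st.py
```

```text
7.85 [0.5932 0.0581 0.1009] psi 76.88 tilt z [-0.0091 -0.9999  0.0142] F [-0.3 -0.5 -4.5] M [-0.05  0.01  0.04] op 0.0277 q [ 0.41  0.35 -0.32 -0.02 -0.9  -2.2 ]
```

Emit:
apply_moves(steps=[0,-0.001,-0.005,0,0,0,0,-0.005,0,0,0,0,-0.005,0,0,0,0,-0.004,0,0,0,0,0,0,0])

```text
clock: 8.35
ee_pos: [0.5938, 0.0578, 0.08]
tcp_rot: [-0.697, 0.083, -0.078, 0.708]
ft_force: [-0.7, -0.0, -4.6]
opening: 0.027
```

```bash
python3 st.py
```

```text
8.35 [0.5938 0.0578 0.08  ] psi 76.89 tilt z [-0.0086 -0.9998  0.0152] F [-0.7 -0.  -4.6] M [-0.15  0.04 -0.06] op 0.027 q [ 0.41  0.37 -0.34 -0.02 -0.86 -2.2 ]
```

Emit:
apply_moves(steps=[0,0,-0.003,0,0,0,0,-0.002,0,0,0,0,-0.002,0,0,0,0,0,0,0,0,0,0,0,0])

```text
clock: 8.85
ee_pos: [0.5943, 0.058, 0.0736]
tcp_rot: [-0.697, 0.082, -0.079, 0.708]
ft_force: [-0.3, 0.4, -4.7]
opening: 0.0274
```

```bash
python3 st.py
```

```text
8.85 [0.5943 0.058  0.0736] psi 76.92 tilt z [-0.0072 -0.9999  0.0157] F [-0.3  0.4 -4.7] M [-0.24  0.03 -0.02] op 0.0274 q [ 0.41  0.38 -0.35 -0.02 -0.84 -2.2 ]
```

Emit:
apply_moves(steps=[0,0,-0.002,0,0,0,0,-0.001,0,0,0,0,-0.001,0,0,0,0,0,0,0,0,0,0,0,0])

```text
clock: 9.35
ee_pos: [0.5943, 0.0579, 0.0735]
tcp_rot: [-0.697, 0.081, -0.079, 0.708]
ft_force: [-0.9, -0.5, -1.3]
opening: 0.0277
```

```bash
python3 st.py
```

```text
9.35 [0.5943 0.0579 0.0735] psi 76.99 tilt z [-0.0055 -0.9999  0.016 ] F [-0.9 -0.5 -1.3] M [-0.14  0.39 -0.01] op 0.0277 q [ 0.41  0.38 -0.35 -0.02 -0.84 -2.2 ]
```

Emit:
apply_moves(steps=[0,0,0,0,0.055,0,0,0,0,0.055,0,0,0,0,0.055,0,0,0,0,0.055,0,0,0.01,0,0.055])

```text
clock: 9.85
ee_pos: [0.5959, 0.0583, 0.0836]
tcp_rot: [-0.697, 0.08, -0.079, 0.709]
ft_force: [0.5, -0.7, 0.1]
opening: 0.0549
```

Emit:
apply_moves(steps=[0,0,0.03,0,0.055,0,0,0.03,0,0.055,0,0,0.035,0,0.055,0,0,0.035,0,0.055,0,0,0,0,0.055])

```text
clock: 10.35
ee_pos: [0.5961, 0.0577, 0.2229]
tcp_rot: [-0.697, 0.079, -0.08, 0.708]
ft_force: [0.1, 0.7, 0.3]
opening: 0.0551
```

```bash
python3 st.py
cat > chk.py <<'E'
from h import *
for n in('scene','side'):
    s,I,D=grab(n);p=pts(n,D);x,y,z=p[...,0],p[...,1],p[...,2]
    m=(D>0)&(abs(x-.595)<.045)&(abs(y-.0565)<.04)&(z>.064)&(z<.135)
    rect(n+' mould',p[m]); q=p[m]; print('z95',np.percentile(q[:,2],[90,97,99]).round(4)); rect('top',q[q[:,2]>.112])
s,I,D=grab('wrist');p=wpts(s,D);x,y,z=p[...,0],p[...,1],p[...,2]
m=(D>0)&(abs(x-.595)<.05)&(abs(y-.0565)<.045)&(z>.108)&(z<.135);rect('wrist top',p[m])
E
python3 chk.py
```

```text
10.35 [0.5961 0.0577 0.2229] psi 77.07 tilt z [-8.000e-04 -9.999e-01  1.660e-02] F [0.1 0.7 0.3] M [-0.03 -0.04 -0.06] op 0.0551 q [ 0.41  0.24 -0.17 -0.02 -1.15 -2.2 ]
scene mould 606 c [0.598  0.0574] size [0.0297 0.0747] ang 76.52 zmed 0.1028
z95 [0.1173 0.1182 0.1189]
top 232 c [0.597  0.0573] size [0.0292 0.0728] ang 76.52 zmed 0.1165
side mould 565 c [0.5942 0.0598] size [0.0321 0.0708] ang 78.23 zmed 0.0995
z95 [0.1175 0.1183 0.1193]
top 178 c [0.5948 0.0595] size [0.0318 0.0696] ang 78.97 zmed 0.1169
wrist top 3057 c [0.595  0.0581] size [0.0282 0.0698] ang 77.02 zmed 0.118
```

The mould is home: its top is at 0.118 in all three views and it's aligned to 77°. Now the hasp. I'll straddle the post loosely and swing it in an arc about the hinge, from (0.524, 0.1355) to (0.531, 0.079).

Emit:
apply_moves(steps=[-0.02,0.025,0,0,0.04,-0.03,0.03,0,0,0.04,-0.022,0.022,0,0,0.04,0,0,0,0,0.04,0,0,-0.04,0,0.04])

```text
clock: 11.0
ee_pos: [0.5191, 0.136, 0.1748]
tcp_rot: [-0.698, 0.083, -0.078, 0.707]
ft_force: [0.9, 1.2, -0.5]
opening: 0.04
```

```bash
python3 st.py
python3 - <<'E'
from h import *
for n in ('wrist','side'):
    s,I,D=grab(n); p=wpts(s,D) if n=='wrist' else pts(n,D); x,y,z=p[...,0],p[...,1],p[...,2]
    hsv=cv2.cvtColor(I,cv2.COLOR_RGB2HSV).astype(int);H,S=hsv[...,0],hsv[...,1]
    r=(D>0)&((H<5)|(H>172))&(S>150)&(x>.46)&(x<.58)&(y<.2)&(y>.05)
    rect(n+' top',p[r&(z>.1055)&(z<.112)]); rect(n,p[r&(z>.06)])
E
```

```text
11.0 [0.5191 0.136  0.1748] psi 76.94 tilt z [-0.0094 -0.9999  0.0121] F [ 0.9  1.2 -0.5] M [ 0.09 -0.2  -0.03] op 0.04 q [ 0.61  0.18 -0.36 -0.02 -1.02 -2.4 ]
wrist top 249 c [0.5225 0.1351] size [0.0123 0.0114] ang 40.03 zmed 0.1078
wrist 502 c [0.5225 0.1354] size [0.0121 0.012 ] ang 14.93 zmed 0.1053
side top 7 c [0.5234 0.1374] size [0.005  0.0099] ang 14.38 zmed 0.1071
side 61 c [0.5235 0.1387] size [0.0086 0.0125] ang 14.73 zmed 0.0881
```

Emit:
apply_moves(steps=[0.002,0,-0.02,0,0.04,0,0,-0.025,0,0.04,0,0,-0.025,0,0.04,0,0,-0.02,0,0.04,0,0,0,0,0.04])

```text
clock: 11.6
ee_pos: [0.517, 0.13, 0.0753]
tcp_rot: [0.703, -0.091, 0.073, -0.702]
ft_force: [0.6, -1.0, 0.1]
opening: 0.0398
```

```bash
python3 st.py
```

```text
11.6 [0.517  0.13   0.0753] psi 76.69 tilt z [-0.0258 -0.9997 -0.0041] F [ 0.6 -1.   0.1] M [-0.09 -0.03  0.  ] op 0.0398 q [ 0.6   0.3  -0.47 -0.02 -0.82 -2.39]
```

Emit:
apply_moves(steps=[0.001,0,0,0,0.024,0.001,-0.004,0,0,0.024,0.001,-0.006,0,0,0.024,-0.001,-0.009,0,0,0.024,0,-0.009,0,0,0.024])

```text
clock: 12.1
ee_pos: [0.522, 0.1023, 0.0795]
tcp_rot: [-0.702, 0.089, -0.074, 0.703]
ft_force: [-1.2, 2.6, -1.3]
opening: 0.024
```

```bash
python3 st.py
```

```text
12.1 [0.522  0.1023 0.0795] psi 76.76 tilt z [-2.250e-02 -9.997e-01 -5.000e-04] F [-1.2  2.6 -1.3] M [ 1.    0.3  -0.06] op 0.024 q [ 0.55  0.29 -0.47 -0.02 -0.83 -2.34]
```

Emit:
apply_moves(steps=[-0.001,-0.008,-0.003,0,0.024,0.003,-0.008,-0.001,0,0.024,0.004,-0.006,0,0,0.024,0.004,-0.004,0,0,0.024,0,0,0,0,0.024])

```text
clock: 12.6
ee_pos: [0.5333, 0.0721, 0.0766]
tcp_rot: [-0.701, 0.089, -0.075, 0.703]
ft_force: [-0.8, 3.4, 1.7]
opening: 0.0238
```

```bash
python3 st.py
cat > hp.py <<'E'
from h import *
for n in ('wrist','side','scene'):
    s,I,D=grab(n,n+'_h%d.png'%int(sensors.state()['clock']*10)); p=wpts(s,D) if n=='wrist' else pts(n,D); x,y,z=p[...,0],p[...,1],p[...,2]
    hsv=cv2.cvtColor(I,cv2.COLOR_RGB2HSV).astype(int);H,S,V=hsv[...,0],hsv[...,1],hsv[...,2]
    r=(D>0)&((H<5)|(H>172))&(S>150)&(x>.46)&(x<.58)&(y<.2)&(y>.03)
    rect(n+' red',p[r&(z>.06)])
    q=p[(D>0)&(S<70)&(V>60)&(z>.051)&(z<.0595)&(x<.585)&(x>.4)&(y<.14)&(y>-.06)]
    a=np.radians(-13.1);d=(q[:,:2]-[.595,.057]); sx=d@[np.cos(a),np.sin(a)];sy=d@[-np.sin(a),np.cos(a)]
    k=(sx<-.036)&(sx>-.2)
    if k.sum()>5: print('  strap sx',np.percentile(sx[k],[3,50,97]).round(4),'sy',np.percentile(sy[k],[1,50,99]).round(4),'slope deg',np.degrees(np.polyfit(sy[k],sx[k],1)[0]).round(2),k.sum())
E
python3 hp.py
```

```text
12.6 [0.5333 0.0721 0.0766] psi 76.66 tilt z [-2.070e-02 -9.998e-01  6.000e-04] F [-0.8  3.4  1.7] M [0.96 0.03 0.04] op 0.0238 q [ 0.49  0.3  -0.46 -0.02 -0.82 -2.28]
wrist red 1852 c [0.5415 0.0762] size [0.0132 0.0418] ang 77.8 zmed 0.103
  strap sx [-0.0528 -0.0464 -0.0414] sy [-0.0986 -0.0476  0.0519] slope deg -1.44 1948
side red 22 c [0.5261 0.0748] size [0.0265 0.0108] ang 80.15 zmed 0.0761
  strap sx [-0.0517 -0.0453 -0.0374] sy [-0.0966  0.024   0.053 ] slope deg 0.33 74
scene red 25 c [0.5344 0.0784] size [0.0078 0.0084] ang 58.69 zmed 0.082
  strap sx [-0.0474 -0.0418 -0.0364] sy [-0.0983  0.0148  0.0514] slope deg 0.25 99
```

Emit:
apply_moves(steps=[0.002,-0.003,0,0,0.024,0.001,-0.003,0,0,0.024,0,-0.003,0,0,0.024,0,-0.003,0,0,0.024,0,0,0,0,0.024])

```text
clock: 13.25
ee_pos: [0.5348, 0.0729, 0.0761]
tcp_rot: [-0.696, 0.089, -0.074, 0.709]
ft_force: [0.7, -0.4, 0.3]
opening: 0.0243
```

```bash
python3 st.py
```

```text
13.25 [0.5348 0.0729 0.0761] psi 76.77 tilt z [-0.0228 -0.9996  0.0159] F [ 0.7 -0.4  0.3] M [-0.11 -0.06 -0.01] op 0.0243 q [ 0.48  0.3  -0.46 -0.04 -0.82 -2.26]
```

```bash
python3 hp.py
```

```text
wrist red 1853 c [0.5418 0.0789] size [0.0417 0.0137] ang 0.66 zmed 0.1032
  strap sx [-0.0529 -0.0463 -0.0414] sy [-0.0989 -0.0479  0.0519] slope deg -1.49 1968
side red 38 c [0.5291 0.0728] size [0.01   0.0289] ang 4.23 zmed 0.0847
  strap sx [-0.052  -0.0458 -0.0373] sy [-0.0996  0.0208  0.0527] slope deg -0.15 77
scene red 8 c [0.5405 0.0806] size [0.0195 0.0055] ang 18.8 zmed 0.0826
  strap sx [-0.0474 -0.0416 -0.0368] sy [-0.0994  0.0114  0.0516] slope deg -0.12 97
```

Emit:
apply_moves(steps=[0.002,-0.006,0,0,0.024,0.002,-0.006,0,0,0.024,0.001,-0.006,0,0,0.024,0,-0.006,0,0,0.024,0,-0.006,0,0,0.024])

```text
clock: 13.9
ee_pos: [0.5429, 0.0503, 0.0766]
tcp_rot: [-0.692, 0.086, -0.076, 0.713]
ft_force: [1.0, 0.0, 0.2]
opening: 0.0238
```

```bash
python3 st.py;python3 hp.py
```

```text
13.9 [0.5429 0.0503 0.0766] psi 76.8 tilt z [-0.0179 -0.9994  0.0285] F [1.  0.  0.2] M [-0.13 -0.08  0.04] op 0.0238 q [ 0.43  0.31 -0.45 -0.05 -0.82 -2.2 ]
wrist red 1786 c [0.5311 0.0794] size [0.0206 0.0132] ang 15.26 zmed 0.1047
  strap sx [-0.0521 -0.0457 -0.038 ] sy [-0.0986 -0.0265  0.0518] slope deg -0.59 2784
side red 66 c [0.5332 0.0633] size [0.0103 0.049 ] ang 13.9 zmed 0.087
  strap sx [-0.0518 -0.0454 -0.0378] sy [-0.0979  0.0105  0.0529] slope deg -0.43 95
scene red 55 c [0.5345 0.0805] size [0.0064 0.0095] ang 26.78 zmed 0.0816
  strap sx [-0.0468 -0.0414 -0.0368] sy [-0.0989  0.0128  0.0521] slope deg 0.21 95
```

Emit:
apply_moves(steps=[0,0,0.02,0,0.024,0,0,0.03,0,0.024,0,0,0.04,0,0.024,-0.02,-0.01,0.03,0,0.024,-0.01,0,0,0,0.024])

```text
clock: 14.55
ee_pos: [0.5104, 0.0372, 0.1984]
tcp_rot: [-0.693, 0.09, -0.076, 0.711]
ft_force: [1.0, -0.5, 0.7]
opening: 0.0241
```

```bash
python3 st.py;python3 hp.py; python3 chk.py; ls pics
```

```text
14.55 [0.5104 0.0372 0.1984] psi 76.56 tilt z [-0.0229 -0.9995  0.0232] F [ 1.  -0.5  0.7] M [-0.07 -0.07 -0.01] op 0.0241 q [ 0.43  0.12 -0.37 -0.04 -1.09 -2.22]
wrist red 430 c [0.528  0.0785] size [0.0122 0.0128] ang 2.98 zmed 0.1042
  strap sx [-0.0513 -0.045  -0.0377] sy [-0.0982 -0.0245  0.0518] slope deg -0.22 1266
side red 63 c [0.5268 0.0821] size [0.0133 0.0088] ang 51.23 zmed 0.0873
  strap sx [-0.0519 -0.0456 -0.0374] sy [-0.0972  0.0101  0.0522] slope deg -0.54 102
scene red 68 c [0.5337 0.0793] size [0.0081 0.0115] ang 70.86 zmed 0.0862
  strap sx [-0.0466 -0.0416 -0.0371] sy [-0.0994  0.0145  0.0509] slope deg 0.5 98
scene mould 598 c [0.5968 0.0572] size [0.0306 0.0743] ang 76.56 zmed 0.103
z95 [0.1174 0.1184 0.1191]
top 228 c [0.5964 0.0578] size [0.0284 0.0732] ang 78.2 zmed 0.1166
side mould 570 c [0.5945 0.0602] size [0.0324 0.0703] ang 76.77 zmed 0.0992
z95 [0.1175 0.1184 0.1189]
top 179 c [0.5943 0.0597] size [0.031  0.0703] ang 76.22 zmed 0.117
wrist top 197 c [0.5941 0.0572] size [0.0114 0.0742] ang 56.59 zmed 0.1174
both.png
crop1.png
s2.png
s3.png
sc.png
scene_h127.png
scene_h133.png
scene_h140.png
scene_h146.png
si.png
side_h126.png
side_h133.png
side_h139.png
side_h146.png
w1.png
w2.png
w3.png
wrist_h126.png
wrist_h132.png
wrist_h139.png
wrist_h145.png
```

View pics/wrist_h145.png

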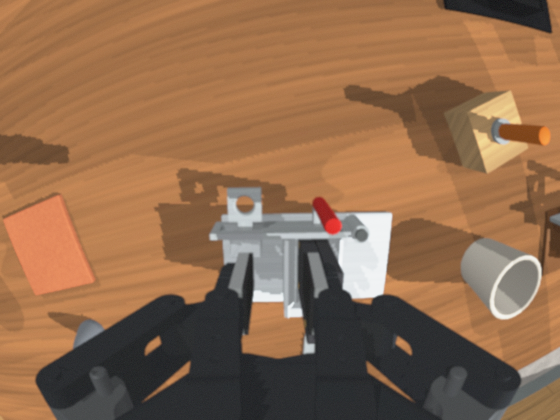

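Run:
```python
from h import *
# loop hole re-measure from this posture using a fresh wrist frame
s,I,D=grab('wrist');p=wpts(s,D);z=p[...,2]
hsv=cv2.cvtColor(I,cv2.COLOR_RGB2HSV).astype(int)
g=((D>0)&(hsv[...,1]<70)&(hsv[...,2]>70)&(z>.038)&(z<.049)&(abs(p[...,0]-.51)<.04)&(abs(p[...,1]-.009)<.04)).astype(np.uint8)
c,h=cv2.findContours(g,cv2.RETR_CCOMP,cv2.CHAIN_APPROX_NONE)
for i,k in enumerate(c):
    if cv2.contourArea(k)<40: continue
    q=p[k[:,0,1],k[:,0,0]]; print('hole' if h[0][i][3]>=0 else 'outer',cv2.boundingRect(k)); rect('',q)
```

```text
outer (254, 231, 42, 5)
 84 c [0.5406 0.0301] size [0.0386 0.001 ] ang 77.14 zmed 0.0462
outer (210, 191, 52, 45)
 204 c [ 0.5127 -0.0007] size [0.0486 0.0423] ang 73.99 zmed 0.044
hole (235, 198, 21, 20)
 52 c [0.5103 0.0084] size [0.018  0.0188] ang 30.16 zmed 0.0427
```

The picture shows the hasp shut. The strap runs from (212,235) to (365,233), parallel to the base edge, and the staple's loop (hole at (245,203)) comes through the window. The hole measures (0.510, 0.0085) again. Next I'll fetch the pin.

Emit:
apply_moves(steps=[-0.003,0.04,0,0,0.05,-0.003,0.04,0,0,0.05,-0.003,0.04,0,0,0.05,-0.003,0.04,0,0,0.05,-0.003,0.04,0,0,0.05])

```text
clock: 15.4
ee_pos: [0.494, 0.2398, 0.1883]
tcp_rot: [-0.696, 0.097, -0.074, 0.707]
ft_force: [0.7, -0.2, 1.2]
opening: 0.0503
```

Emit:
apply_moves(steps=[-0.002,0.04,0,0,0.05,0,0.005,0,0,0.05,0,0,0,0,0.05,0,0,0,0,0.05,0,0,0,0,0.05])

```text
clock: 15.9
ee_pos: [0.491, 0.2901, 0.1828]
tcp_rot: [-0.699, 0.097, -0.07, 0.705]
ft_force: [-0.0, -0.1, 1.3]
opening: 0.05
```

```bash
python3 st.py
cat > pin.py <<'E'
from h import *
for n in ('wrist','side','scene'):
    s,I,D=grab(n); p=wpts(s,D) if n=='wrist' else pts(n,D); x,y,z=p[...,0],p[...,1],p[...,2]
    hsv=cv2.cvtColor(I,cv2.COLOR_RGB2HSV).astype(int);H,S,V=hsv[...,0],hsv[...,1],hsv[...,2]
    o=(D>0)&(abs(x-.4925)<.03)&(abs(y-.29)<.03)&(z>.066)&(z<.125)&(S>180)
    rect(n+' pin',p[o]); rect(n+' pintop',p[o&(z>.117)])
E
python3 pin.py
```

```text
15.9 [0.491  0.2901 0.1828] psi 76.36 tilt z [-0.0389 -0.9992  0.0042] F [-0.  -0.1  1.3] M [-0.17 -0.09 -0.05] op 0.05 q [ 0.85  0.24 -0.26 -0.04 -1.09 -2.64]
wrist pin 758 c [0.4913 0.2909] size [0.0156 0.016 ] ang 74.79 zmed 0.119
wrist pintop 459 c [0.4914 0.2909] size [0.0156 0.0157] ang 74.79 zmed 0.1198
side pin 80 c [0.4908 0.2938] size [0.0105 0.0137] ang 19.99 zmed 0.0934
side pintop 13 c [0.4907 0.2929] size [0.0087 0.0112] ang 54.26 zmed 0.119
scene pin 123 c [0.4941 0.2904] size [0.0146 0.0217] ang 84.05 zmed 0.0992
scene pintop 20 c [0.4926 0.2894] size [0.0127 0.0156] ang 32.64 zmed 0.1187
```

Emit:
apply_moves(steps=[0.001,0.001,-0.025,0,0.05,0.001,0.001,-0.025,0,0.05,0.001,0.001,-0.025,0,0.05,0,0,-0.02,0,0.05,0,0,0,0,0.05])

```text
clock: 16.55
ee_pos: [0.4964, 0.2904, 0.0887]
tcp_rot: [-0.696, 0.097, -0.074, 0.707]
ft_force: [0.7, -0.8, 0.5]
opening: 0.0502
```

```bash
python3 st.py
```

```text
16.55 [0.4964 0.2904 0.0887] psi 76.07 tilt z [-0.0346 -0.9993  0.0109] F [ 0.7 -0.8  0.5] M [-0.09 -0.03 -0.  ] op 0.0502 q [ 0.84  0.34 -0.36 -0.05 -0.88 -2.63]
```

Emit:
apply_moves(steps=[-0.005,0,-0.006,0,0.05,0,0,-0.006,0,0.05,0,0,0,0,0.05,0,0,0,0,0.05,0,0,0,0,0.05])

```text
clock: 17.05
ee_pos: [0.4928, 0.2909, 0.0799]
tcp_rot: [-0.695, 0.096, -0.075, 0.708]
ft_force: [0.2, 0.3, -0.5]
opening: 0.0502
```

```bash
python3 st.py
```

```text
17.05 [0.4928 0.2909 0.0799] psi 76.04 tilt z [-0.0315 -0.9994  0.0153] F [ 0.2  0.3 -0.5] M [-0.08 -0.13 -0.01] op 0.0502 q [ 0.85  0.34 -0.38 -0.05 -0.85 -2.63]
```

Emit:
apply_moves(steps=[-0.001,0,-0.002,0,0,0,0,0,0,0,0,0,0,0,0,0,0,0,0,0,0,0,0,0,0], grip_force=50)

```text
clock: 17.55
ee_pos: [0.4921, 0.2913, 0.079]
tcp_rot: [-0.695, 0.096, -0.076, 0.709]
ft_force: [-0.4, 0.2, 0.1]
opening: 0.0169
```

Emit:
apply_moves(steps=[0,0,0,0,0,0,0,0.01,0,0,0,0,0.02,0,0,0,0,0.03,0,0,0,0,0.03,0,0])

```text
clock: 18.05
ee_pos: [0.4891, 0.2887, 0.1678]
tcp_rot: [-0.697, 0.099, -0.074, 0.706]
ft_force: [0.5, 1.2, -0.7]
opening: 0.0167
```

```bash
python3 st.py
```

```text
18.05 [0.4891 0.2887 0.1678] psi 75.99 tilt z [-0.0367 -0.9993  0.0076] F [ 0.5  1.2 -0.7] M [ 0.04 -0.25 -0.04] op 0.0167 q [ 0.85  0.25 -0.28 -0.04 -1.05 -2.65]
```

Emit:
apply_moves(steps=[0,-0.01,0.03,0,0,0.002,-0.035,0.01,0,0,0.003,-0.04,0,0,0,0.003,-0.04,0,0,0,0.003,-0.04,0,0,0])

```text
clock: 18.55
ee_pos: [0.5017, 0.1245, 0.2178]
tcp_rot: [-0.695, 0.093, -0.074, 0.709]
ft_force: [1.2, 0.2, -1.7]
opening: 0.0168
```

Emit:
apply_moves(steps=[0.003,-0.04,0,0,0,0.003,-0.04,0,0,0,0.003,-0.025,0,0,0,0,0,0,0,0,0,0,0,0,0])

```text
clock: 19.05
ee_pos: [0.5094, 0.0109, 0.2214]
tcp_rot: [-0.694, 0.094, -0.076, 0.71]
ft_force: [0.4, 0.5, -1.8]
opening: 0.0172
```

```bash
python3 st.py
cat > pv.py <<'E'
from h import *
# axis of carried pin from scene+side depth: orange grip above, steel shaft below
e=np.array(sensors.state()['ee_pos'])
for n in ('side','scene'):
    s,I,D=grab(n,n+'_p%d.png'%int(e[2]*1000)); p=pts(n,D); x,y,z=p[...,0],p[...,1],p[...,2]
    near=(D>0)&(abs(x-e[0])<.03)&(abs(y-e[1])<.03)
    for nm,a,b in(('shaft',-.064,-.034),('collar',-.030,-.022),('grip',-.021,-.003)):
        q=p[near&(z>e[2]+a)&(z<e[2]+b)]
        if len(q)>4: print(n,nm,len(q),np.round(q.mean(0),4),'y/x span',np.round(np.ptp(q,axis=0),4))
    near=(D>0)&(abs(x-e[0])<.03)&(abs(y-e[1])<.03)&(z<e[2]); print('zmin',np.round(np.percentile(z[near&(z>.07)],[0,1,3]),4))
E
python3 pv.py
```

```text
19.05 [0.5094 0.0109 0.2214] psi 76.16 tilt z [-0.027  -0.9995  0.0186] F [ 0.4  0.5 -1.8] M [-0.   -0.08  0.03] op 0.0172 q [ 0.38  0.11 -0.33 -0.03 -1.14 -2.18]
side shaft 41 [0.5089 0.0163 0.1731] y/x span [0.0108 0.0108 0.0285]
side collar 47 [0.5084 0.0183 0.1966] y/x span [0.0267 0.0318 0.0071]
side grip 39 [0.5074 0.0178 0.2098] y/x span [0.0151 0.0148 0.016 ]
zmin [0.1566 0.1585 0.1612]
scene shaft 48 [0.5146 0.0112 0.1724] y/x span [0.0087 0.0109 0.0264]
scene collar 51 [0.5175 0.0118 0.1959] y/x span [0.03   0.0266 0.0078]
scene grip 47 [0.5163 0.0116 0.2089] y/x span [0.0126 0.0177 0.0175]
zmin [0.1555 0.158  0.1599]
```

Emit:
apply_moves(steps=[0.001,-0.002,-0.03,0,0,0,0,-0.03,0,0,0,0,-0.025,0,0,0,0,0,0,0,0,0,0,0,0])

```text
clock: 19.65
ee_pos: [0.5118, 0.0145, 0.1364]
tcp_rot: [-0.694, 0.089, -0.075, 0.71]
ft_force: [-0.1, -0.4, -1.2]
opening: 0.0166
```

```bash
python3 st.py; python3 pv.py
```

```text
19.65 [0.5118 0.0145 0.1364] psi 76.63 tilt z [-0.0232 -0.9995  0.0207] F [-0.1 -0.4 -1.2] M [-0.09 -0.14  0.02] op 0.0166 q [ 0.39  0.19 -0.45 -0.04 -0.94 -2.17]
side shaft 37 [0.5117 0.0196 0.0876] y/x span [0.0113 0.009  0.0276]
side collar 39 [0.5096 0.0214 0.1114] y/x span [0.0247 0.0207 0.0075]
side grip 34 [0.5104 0.0209 0.1241] y/x span [0.0156 0.0138 0.0159]
zmin [0.0735 0.0741 0.0761]
scene shaft 39 [0.5166 0.0152 0.0868] y/x span [0.0129 0.0094 0.0264]
scene collar 48 [0.5188 0.0152 0.111 ] y/x span [0.0286 0.0273 0.0073]
scene grip 42 [0.5193 0.014  0.1244] y/x span [0.0122 0.0159 0.0177]
zmin [0.0711 0.0721 0.0747]
```

Emit:
apply_moves(steps=[-0.001,-0.006,0,0,0,0,0,-0.008,0,0,0,0,-0.006,0,0,0,0,0,0,0,0,0,0,0,0])

```text
clock: 20.25
ee_pos: [0.5127, 0.0085, 0.125]
tcp_rot: [-0.693, 0.087, -0.077, 0.712]
ft_force: [0.4, 0.3, -2.0]
opening: 0.0169
```

```bash
python3 st.py; python3 pv.py
python3 - <<'E'
from h import *
s,I,D=grab('wrist','wp.png'); J=cv2.imread('pics/side_p%d.png'%int(s['ee_pos'][2]*1000)); K=cv2.imread('pics/scene_p%d.png'%int(s['ee_pos'][2]*1000))
a=cv2.resize(J[150:250,260:350],(360,400),interpolation=2);b=cv2.resize(K[170:270,210:310],(400,400),interpolation=2)
cv2.imwrite('pics/pinboth.png',np.hstack([a,b]))
E
```

```text
20.25 [0.5127 0.0085 0.125 ] psi 76.63 tilt z [-0.0173 -0.9995  0.0245] F [ 0.4  0.3 -2. ] M [-0.08 -0.05  0.05] op 0.0169 q [ 0.38  0.2  -0.46 -0.04 -0.91 -2.16]
side shaft 34 [0.5126 0.0138 0.076 ] y/x span [0.0096 0.0078 0.0284]
side collar 37 [0.5115 0.0157 0.1   ] y/x span [0.0265 0.0254 0.0077]
side grip 31 [0.5115 0.0156 0.1119] y/x span [0.0173 0.0107 0.0156]
zmin [0.0706 0.0711 0.0727]
scene shaft 38 [0.5186 0.0089 0.0764] y/x span [0.0125 0.0124 0.0259]
scene collar 44 [0.5205 0.0085 0.0997] y/x span [0.0262 0.0278 0.0065]
scene grip 41 [0.5205 0.0088 0.1125] y/x span [0.0101 0.0158 0.0161]
zmin [0.07   0.0704 0.0725]
```

View pics/pinboth.png

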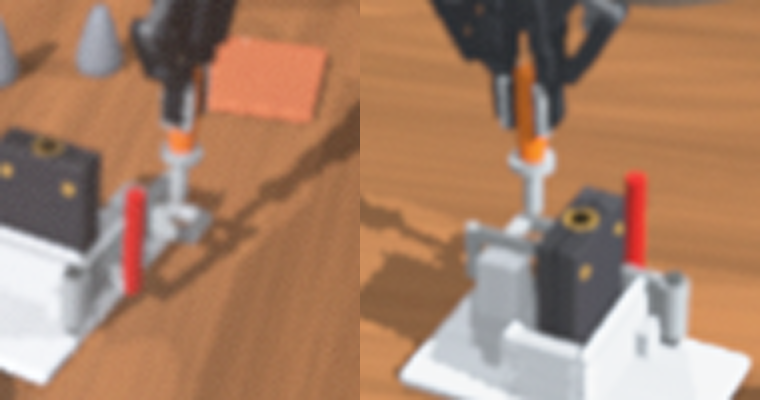

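The crop shows the pin upright just above the loop (tip at (180,205) left, (533,212) right), the mould seated and the hasp shut. It needs about -2.5 mm in x, then the descent.

Emit:
apply_moves(steps=[-0.003,0,-0.004,0,0,0,0,-0.004,0,0,0,0,0,0,0,0,0,0,0,0,0,0,0,0,0])

```text
clock: 20.9
ee_pos: [0.5094, 0.0087, 0.1164]
tcp_rot: [-0.693, 0.087, -0.077, 0.712]
ft_force: [-0.4, -1.0, -1.7]
opening: 0.0168
```

```bash
python3 st.py
```

```text
20.9 [0.5094 0.0087 0.1164] psi 76.65 tilt z [-0.0173 -0.9995  0.0246] F [-0.4 -1.  -1.7] M [-0.15 -0.07  0.06] op 0.0168 q [ 0.38  0.2  -0.48 -0.04 -0.89 -2.16]
```

Emit:
apply_moves(steps=[0,0,-0.005,0,0,0,0,-0.005,0,0,0,0,-0.004,0,0,0,0,0,0,0,0,0,0,0,0])

```text
clock: 21.4
ee_pos: [0.5094, 0.0087, 0.101]
tcp_rot: [-0.693, 0.087, -0.077, 0.712]
ft_force: [-0.1, -0.1, -1.6]
opening: 0.0166
```

```bash
python3 st.py
```

```text
21.4 [0.5094 0.0087 0.101 ] psi 76.66 tilt z [-0.0175 -0.9995  0.0244] F [-0.1 -0.1 -1.6] M [-0.09 -0.1   0.03] op 0.0166 q [ 0.38  0.22 -0.5  -0.04 -0.85 -2.16]
```

Tip 8 mm below the loop's top, no contact force. Continuing.

Emit:
apply_moves(steps=[0,0,-0.005,0,0,0,0,-0.005,0,0,0,0,-0.005,0,0,0,0,0,0,0,0,0,0,0,0])

```text
clock: 21.9
ee_pos: [0.5094, 0.0087, 0.0846]
tcp_rot: [-0.693, 0.087, -0.077, 0.712]
ft_force: [-0.1, -0.5, -1.3]
opening: 0.0166
```

```bash
python3 st.py
```

```text
21.9 [0.5094 0.0087 0.0846] psi 76.65 tilt z [-0.0175 -0.9996  0.0243] F [-0.1 -0.5 -1.3] M [-0.05 -0.02  0.  ] op 0.0166 q [ 0.38  0.24 -0.51 -0.04 -0.81 -2.15]
```

Emit:
apply_moves(steps=[0,0,-0.005,0,0,0,0,-0.004,0,0,0,0,-0.002,0,0,0,0,-0.001,0,0,0,0,0,0,0])

```text
clock: 22.4
ee_pos: [0.5102, 0.0088, 0.0732]
tcp_rot: [-0.693, 0.086, -0.077, 0.712]
ft_force: [0.8, -0.9, -1.5]
opening: 0.0169
```

```bash
python3 st.py
```

```text
22.4 [0.5102 0.0088 0.0732] psi 76.71 tilt z [-0.0159 -0.9996  0.0246] F [ 0.8 -0.9 -1.5] M [-0.12  0.    0.03] op 0.0169 q [ 0.38  0.26 -0.53 -0.04 -0.78 -2.15]
```

Emit:
apply_moves(steps=[0,0,-0.002,0,0,0,0,-0.002,0,0,0,0,-0.002,0,0,0,0,-0.002,0,0,0,0,0,0,0])

```text
clock: 22.9
ee_pos: [0.511, 0.0089, 0.0735]
tcp_rot: [-0.693, 0.084, -0.077, 0.712]
ft_force: [0.7, -0.4, -1.6]
opening: 0.0169
```

```bash
python3 st.py
```

```text
22.9 [0.511  0.0089 0.0735] psi 76.94 tilt z [-0.0124 -0.9996  0.0244] F [ 0.7 -0.4 -1.6] M [-0.09 -0.    0.06] op 0.0169 q [ 0.38  0.26 -0.53 -0.04 -0.78 -2.15]
```

The descent has stopped at the expected seating height. I'll release and retreat straight up.

Emit:
apply_moves(steps=[0,0,0,0,0.045,0,0,0,0,0.045,0,0,0,0,0.045,0,0,0,0,0.045,0,0,0.01,0,0.045])

```text
clock: 23.4
ee_pos: [0.5108, 0.0087, 0.0826]
tcp_rot: [-0.694, 0.084, -0.077, 0.711]
ft_force: [0.5, 0.1, 0.5]
opening: 0.0448
```

Emit:
apply_moves(steps=[0,0,0.025,0,0.045,0,0,0.03,0,0.045,0,0,0.04,0,0.045,-0.02,-0.02,0.03,0,0.045,-0.02,-0.03,0,0,0.045])

```text
clock: 23.9
ee_pos: [0.4716, -0.0411, 0.2148]
tcp_rot: [-0.695, 0.083, -0.076, 0.711]
ft_force: [0.7, -0.0, 0.3]
opening: 0.0451
```

```bash
python3 st.py; python3 chk.py; python3 hp.py
python3 - <<'E'
from h import *
P=[]
for n in('side','scene','wrist'):
    s,I,D=grab(n,n+'_end.png');p=wpts(s,D) if n=='wrist' else pts(n,D);x,y,z=p[...,0],p[...,1],p[...,2]
    S=cv2.cvtColor(I,cv2.COLOR_RGB2HSV)[...,1]
    o=(D>0)&(S>180)&(abs(x-.51)<.025)&(abs(y-.009)<.025)&(z>.055)&(z<.13);rect(n+' pin',p[o]);print('ztop',np.percentile(p[o][:,2],[2,95,99]).round(4))
    c=(D>0)&(S<90)&(abs(x-.51)<.025)&(abs(y-.009)<.025)&(z>.046)&(z<.056);rect('collar',p[c])
J=cv2.imread('pics/side_end.png');K=cv2.imread('pics/scene_end.png')
cv2.imwrite('pics/end.png',np.hstack([cv2.resize(J[150:250,240:340],(400,400),interpolation=2),cv2.resize(K[180:280,215:315],(400,400),interpolation=2)]))
E
```

```text
23.9 [ 0.4716 -0.0411  0.2148] psi 77.13 tilt z [-0.0128 -0.9997  0.0212] F [ 0.7 -0.   0.3] M [-0.18 -0.03  0.05] op 0.0451 q [ 0.31  0.04 -0.42 -0.03 -1.11 -2.09]
scene mould 599 c [0.597  0.0572] size [0.0303 0.0752] ang 77.98 zmed 0.1027
z95 [0.1175 0.1184 0.119 ]
top 229 c [0.5966 0.0576] size [0.0294 0.0741] ang 77.07 zmed 0.1166
side mould 570 c [0.5945 0.0599] size [0.0311 0.0722] ang 77.05 zmed 0.0995
z95 [0.1175 0.1186 0.1192]
top 180 c [0.5954 0.0597] size [0.031  0.0705] ang 76.99 zmed 0.117
wrist top 544 c [0.5724 0.0631] size [0.0289 0.0253] ang 77.7 zmed 0.1172
wrist red 428 c [0.5274 0.0784] size [0.0138 0.0117] ang 58.3 zmed 0.0953
  strap sx [-0.053  -0.045  -0.0375] sy [-0.099  -0.0233  0.0495] slope deg 1.02 814
side red 62 c [0.5279 0.0828] size [0.0101 0.0093] ang 46.56 zmed 0.0861
  strap sx [-0.0523 -0.0448 -0.0376] sy [-0.0924  0.0127  0.052 ] slope deg 0.45 95
scene red 69 c [0.5318 0.0795] size [0.0095 0.0159] ang 80.44 zmed 0.0875
  strap sx [-0.0468 -0.0413 -0.0364] sy [-0.0993  0.0123  0.051 ] slope deg 0.35 98
side pin 82 c [0.5112 0.0148] size [0.014 0.014] ang 67.38 zmed 0.0932
ztop [0.0602 0.1131 0.1141]
collar 46 c [0.5194 0.0066] size [0.0272 0.0456] ang 65.16 zmed 0.0494
scene pin 128 c [0.5158 0.0101] size [0.0187 0.0156] ang 13.24 zmed 0.0867
ztop [0.0573 0.1125 0.1142]
collar 26 c [0.5219 0.0022] size [0.0239 0.0372] ang 62.54 zmed 0.0496
wrist pin 647 c [0.5104 0.009 ] size [0.0161 0.0157] ang 9.51 zmed 0.1083
ztop [0.0611 0.1146 0.1153]
collar 378 c [0.5181 0.005 ] size [0.0316 0.0439] ang 69.93 zmed 0.05
```

View pics/end.png

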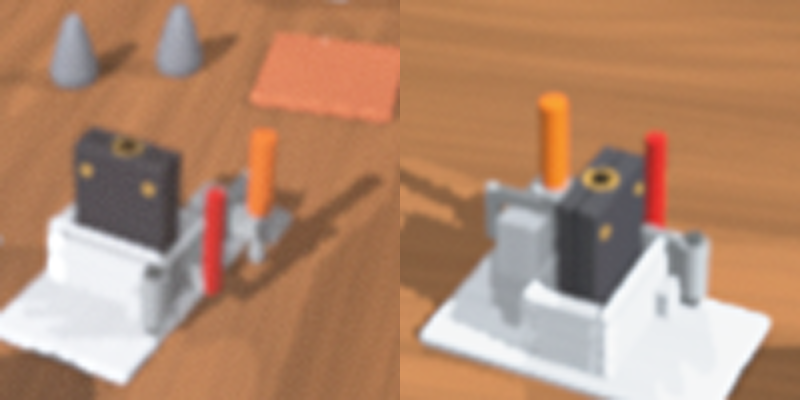

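Pin top is at 0.114 as it should be, the collar is on the loop, and the mould top is at 0.118. One last check is the strap's angle against the slot walls, since the slope figures varied between views.

Run:
```python
from h import *
a=np.radians(-13.1)
for n in('wrist','side','scene'):
    s,I,D=grab(n);p=wpts(s,D) if n=='wrist' else pts(n,D)
    S=cv2.cvtColor(I,cv2.COLOR_RGB2HSV)[...,1];z=p[...,2]
    d=p[...,:2]-[.595,.057];sx=d@[np.cos(a),np.sin(a)];sy=d@[-np.sin(a),np.cos(a)]
    m=(D>0)&(S<70)&(z>.0525)&(z<.0595)&(sx<-.03)&(sx>-.065)
    for lo,hi in((-.10,-.085),(-.085,-.05),(-.05,-.025),(.02,.037)):
        k=m&(sy>lo)&(sy<hi)
        if k.sum()>2: print(n,lo,hi,k.sum(),'sx lo/mid/hi',np.percentile(sx[k],[5,50,95]).round(4))
```

```text
wrist -0.1 -0.085 99 sx lo/mid/hi [-0.0476 -0.0453 -0.042 ]
wrist -0.085 -0.05 149 sx lo/mid/hi [-0.0476 -0.0453 -0.0419]
wrist -0.05 -0.025 129 sx lo/mid/hi [-0.0473 -0.0432 -0.0312]
wrist 0.02 0.037 73 sx lo/mid/hi [-0.0467 -0.0384 -0.0314]
side -0.1 -0.085 5 sx lo/mid/hi [-0.0467 -0.0448 -0.0412]
side -0.085 -0.05 9 sx lo/mid/hi [-0.047  -0.0448 -0.0422]
side -0.05 -0.025 5 sx lo/mid/hi [-0.0423 -0.0374 -0.0311]
side 0.02 0.037 16 sx lo/mid/hi [-0.0475 -0.0428 -0.0319]
scene -0.1 -0.085 11 sx lo/mid/hi [-0.0467 -0.0416 -0.0394]
scene -0.085 -0.05 24 sx lo/mid/hi [-0.047  -0.0426 -0.039 ]
scene 0.02 0.037 21 sx lo/mid/hi [-0.0472 -0.0416 -0.0309]
```

The strap's outer face stays within 1 mm over 120 mm (0.4° or less), so the hasp is shut. Handing in.

```bash
python3 -c "
from workcell import ticket
print(ticket.hand_in())"
```

```text
the job is handed in; nothing more can be done
None
```

The job is handed in at about 24 s on the robot clock: mould in the slot, then hasp shut, then pin down through the loop. The report gave no verdict.

**Last checks, with the gripper well clear:**
- **Mould:** upright and home, with its top 118 mm above the bench and its yaw matching the slot at about 77°.
- **Hasp:** the strap's outer face is parallel to the stand to about 0.4° or less.
- **Pin:** upright at the loop hole, (0.510, 0.009). Its top is at 114 mm and its collar is on the loop, as expected when seated.
- **Forces:** the readings between moves stayed below about 5 N.
- **Crucible, sinkers and spatula:** I did not go near them. The sinkers stand undisturbed in the last picture, but I did not check the crucible and spatula there.

**Checks that disagreed or went off plan:**
- Rough slope fits of the strap ranged from -1.5° to +1°, because other surfaces were mixed in. I used the cleaner edge comparison above.
- During the last push the fingers slipped past the hasp post, after the strap had already stopped at its limit. Later views still showed it shut.
- The tool drifted 1–2° in tilt during the moves. This did not affect the mould or pin going in.

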